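# Park the heavy battery box in its bay

### The arm

A 6-joint arm with a two-finger parallel gripper is mounted at the origin on a cart in front of the work surface, level with it; the furniture and walls round the work are solid. World frame = base frame: x ahead of the robot, y to its left, z up, the work surface at z = 0. Lengths are in m, angles in rad, forces in N, time in s.
With the tool pointing down it reaches from about 0.35 to 0.85 m from the base axis. Payload 8.1 kg.
Tool frame: the origin (TCP) lies on the centre line of the jaws, within the pads' length; the fingertips stand 17 mm ahead of it and the grasp point (between the pads) lies 2 mm behind it; z points along the fingers, y is the line along which they close (so a half turn about z gives the same grasp; the last joint's range is limited). The gripper opens to 93 mm and grips with 3 to 60 N. Pads are 15 mm wide; open, the fingers measure 128 mm over their backs; the gripper's body (75 mm by 188 mm) begins 65 mm behind the grasp point.
Start: joints at [1.246, 0.13, 1.488, -0, 1.523, -0.085], TCP at [0.142, 0.583, 0.203] pointing down, gripper open.
Joint ranges: [-2.96, 2.96], [-0.89, 2.26], [0.02, 2.5], [-1.34, 4.48], [0, 2.73], [-2.66, 2.66]. Speed limits (rad/s): [2.39, 2.39, 2.79, 3.14, 3.14, 3.14].

### API

Orientations are given as a rotation vector (axis times angle).
In Python, from plant import robot, optics, close_job, models gives the robot as it stands.
- The arm moves only by the shell command python3 -m inch 'ROWS' [OPENING] [FORCE]. ROWS is a JSON object of lists of equal length, an entry for each row: "travel": the shift along the tool's x, y, z in m, a list of three; "spin": the turn about the tool's z in rad. In form: {"travel": [[x, y, z], ...], "spin": [spin, ...]}. A call has 1 to 10 rows; each row is the pose to reach, as a shift and turn from the pose commanded when the call began, along the tool's axes at that moment; what a row does not reach only later rows make up. A row lasts 1/12 s, in which the tool goes at most 41.7 mm and 7.16 degrees, less where a joint would pass 70% of its speed; a pose out of reach is approached as far as the arm can. A call with a gripper value outside its range is refused whole. OPENING is the closure, from 0 (fully open) to 1 (shut), set as the call begins (- or left out, the last holds). The fingers move at their own pace and stop on an object; FORCE is the grip in N (left out, the last holds). Time passes only in rows, so rows that repeat a pose let the fingers close. It gives the time, the measured TCP pose, the force, the opening and the grip force at its end, in the units of the state.
- robot.read_state(): the state, without advancing time (a new reading comes with each control period).
- optics.read_camera(name): name is "side" or "top"; returns (picture, depth): 480x640x3 uint8, red, green, blue; 480x640 float32, m along the optical axis (not along the pixel's ray), 0 where there is no reading.
- optics.camera_info(name): a dict with "camera_matrix" (3x3 intrinsics, pixels), "view" (4x4, takes a point from world to camera coordinates). Camera axes: x right, y down, z forward; pixel columns grow to the right and rows downward; lengths in m; the calibration is good to about 2 mm. A picture is of the moment at which its call begins. camera_info takes no time and is no camera call.
- close_job(): hands the job in; it is judged then, once.
Trained networks look in the newest picture that a camera, given by its name, has taken for a name from the list of things; names that differ only in an ending like _2 or _b are one class to them, and where a whole thing is asked for, a point or a joint stands for the part that bears it (a point fixed in the world has none). Each returns a list of dicts, best first, with "p" (0 to 1); they miss things now and then, are a little off and sometimes report something else, mostly with a low value. They report only what shows in the picture. A call takes as long as a camera call. They do not tell look-alikes from the thing itself.
- models.look_for(camera, name): "centre" ([x, y, z] in m, in world coordinates, good to about 4 mm: the middle of the surface that is visible of it).
- models.masks_of(camera, name): "region" (480x640 bool, what is visible of it).
The state is a dict: "t": time; "q": joint angles; "dq": joint speeds; "joint_torque": joint torques, N m; "tool_pos": TCP position; "orientation": TCP orientation; "force": force on the tool from outside, world axes, zero at the start; "wrist_torque": the same for the moment, N m; "opening": finger opening in m; "gripper_force": force on a finger pad.
Only numpy, scipy, OpenCV 4.12 (cv2) and the standard library are available. Lean on these libraries where they do the work, as an engineer would, in place of code of your own. Each camera call takes 0.05 s, during which the arm holds its last target. There are 200 camera calls.

### The job

Push the heavy battery box straight back across the bench into its parking bay, fully home and square against the wooden stop, pushing it low at its yellow foot so that it slides upright and never tips. Only push: do not grip, lift or take it by its handle, and leave the glass on its lid standing where it is, untouched, and the small things round about where they lie. Finish with the gripper clear of everything.

Things in the scene. Friction and masses are not known exactly. Their poses are not given: they have to be found in the camera images.
- battery_box: loose, heavy upright box, about 0.9 to 1.4 kg: black body with grey lid, 90 mm deep (x), 200 wide (y), flat lid top 171 mm up, on a yellow foot 36 mm high, 200 wide, that reaches from x = -105 mm (a step 60 mm deep in front of the body) to x = +45 mm. Origin: on its underside, below the middle of the lid; z up; its front looks to -x, to the robot. Friction on the bench about 0.48 to 0.66.
- foot_front (a point): middle of the upright front (-x, robot side) face of the box's yellow foot, 18 mm above the bench. The face is flat, 200 mm wide and 36 mm high. Pushed at this height the box slides; pushed at the lid or the body higher than about 65 mm it may tip over its far edge. The box's pose is not reported while both fingers touch it.
- carry_handle: black bail handle fixed on the middle of the box's lid, an arch 64 mm long along the box's y and 32 mm high; origin at its foot, 169 mm above the box's underside. Not to be used.
- bay: parking bay fixed on the bench, open to the robot. Origin, on the bench: where the box's origin lies when home, axes parallel; x points into the bay. Wooden stop bar 24 mm high, near face at x = +45 mm. Two aluminium side rails 18 mm high, inner faces at y = +/-107 mm from the stop to x = +15 mm, then flaring to about 245 mm apart at x = -23 mm. The bench inside is bare and level.
- pick_glass: small clear glass of wooden picks, 37 mm across, 77 mm high, standing loose on the box's lid near its +y (left) end; origin at the centre of its underside
- bottle_1: brown dropper bottle, 33 mm across, 102 mm high, standing loose beside the bay at its left (+y); origin at the centre of its underside; bystander
- blue_bit_box: small blue bit box, 22x30x22 mm, loose on the bench to the right (-y) of the box's way; origin at the centre of its underside; bystander
- red_scriber: red-handled scriber, 20x124x20 mm, lying loose on the bench to the left (+y) of the box; origin at the centre of its underside, its length along its y; bystander
Things that resemble listed ones, but are neither listed nor needed, are in the scene too. Leave any black look-alike of the pick_glass alone.

How it is judged:
By the outcome, as a careful person would: the job done as asked, in the order asked, and still so for the second after the job is handed in, with the robot touching nothing.
It also fails if it takes over 58 s, if anything falls off the work surface, if the arm or the gripper's body presses on something with over 40 N, if the wrist force passes 120 N, or if a joint passes its speed limit or range.

## Working session

There is one attempt and no reset: what is moved stays moved. The work goes in short steps, Python scripts to look and compute and a shell command to move; the robot and the scene stay as the last step left them, time stands still between calls to the robot, and variables do not carry over. Pictures are saved under pics/ and viewed, at most 10 in all, crops included, and the job is handed in when it is done.

```bash
mkdir -p pics
cat > h.py <<'E'
import numpy as np, cv2
from plant import robot, optics, models
def cloud(name,d):
    i=optics.camera_info(name);K=np.array(i["camera_matrix"]);V=np.array(i["view"])
    v,u=np.mgrid[:480,:640];P=np.stack([(u-K[0,2])/K[0,0]*d,(v-K[1,2])/K[1,1]*d,d],-1)
    return (P-V[:3,3])@V[:3,:3]
def proj(name,p):
    i=optics.camera_info(name);K=np.array(i["camera_matrix"]);V=np.array(i["view"])
    c=V[:3,:3]@np.array(p)+V[:3,3];c=K@c;return (c[:2]/c[2]).round()
E
python3 - <<'E'
from h import *
s=robot.read_state();print({k:np.round(v,3) for k,v in s.items()})
for c in("top","side"):
    p,d=optics.read_camera(c);cv2.imwrite(f"pics/{c}0.png",p[:,:,::-1]);np.savez(f"{c}0.npz",p=p,d=d)
    for n in("battery_box","bay","pick_glass","bottle_1","blue_bit_box","red_scriber"):
        r=models.look_for(c,n);print(c,n,[(round(x["p"],2),np.round(x["centre"],3),proj(c,x["centre"])) for x in r[:3]])
E
```

```text
{'t': np.float64(0.0), 'q': array([ 1.246,  0.131,  1.489,  0.   ,  1.523, -0.085]), 'dq': array([-0.   , -0.   , -0.001, -0.002, -0.001, -0.   ]), 'joint_torque': array([ 0.0000e+00, -5.5986e+01, -4.9174e+01,  7.7000e-02,  3.6000e-02,
       -0.0000e+00]), 'tool_pos': array([0.142, 0.582, 0.202]), 'orientation': array([-3.760e-01, -3.119e+00,  3.000e-03]), 'force': array([-0.304,  0.458,  0.35 ]), 'wrist_torque': array([0.038, 0.031, 0.048]), 'gripper_force': np.float64(0.0), 'opening': np.float64(0.093)}
top battery_box [(0.6, array([ 0.538, -0.07 ,  0.166]), array([377., 249.]))]
top bay [(0.9, array([ 0.734, -0.079,  0.024]), array([373., 165.]))]
top pick_glass [(0.89, array([0.562, 0.001, 0.191]), array([341., 236.])), (0.75, array([0.505, 0.091, 0.017]), array([296., 269.])), (0.75, array([0.408, 0.129, 0.023]), array([278., 314.]))]
top bottle_1 [(0.56, array([0.684, 0.108, 0.06 ]), array([287., 184.]))]
top blue_bit_box [(0.62, array([ 0.466, -0.235,  0.02 ]), array([446., 287.]))]
top red_scriber [(0.74, array([0.516, 0.191, 0.016]), array([250., 264.]))]
side battery_box [(0.85, array([ 0.538, -0.155,  0.092]), array([322., 299.])), (0.31, array([ 0.56 , -0.007,  0.207]), array([318., 196.]))]
side bay [(0.73, array([ 0.725, -0.119,  0.02 ]), array([420., 307.])), (0.65, array([ 0.557, -0.01 ,  0.207]), array([317., 197.]))]
side pick_glass [(0.97, array([0.501, 0.082, 0.034]), array([284., 256.])), (0.86, array([0.403, 0.115, 0.038]), array([235., 251.])), (0.65, array([ 0.562, -0.011,  0.208]), array([320., 196.]))]
side bottle_1 [(0.72, array([0.688, 0.098, 0.046]), array([370., 238.]))]
side blue_bit_box [(0.74, array([ 0.471, -0.248,  0.022]), array([291., 376.])), (0.71, array([ 0.538, -0.154,  0.094]), array([322., 298.]))]
side red_scriber [(0.63, array([0.516, 0.189, 0.015]), array([285., 238.]))]
```

View pics/top0.png

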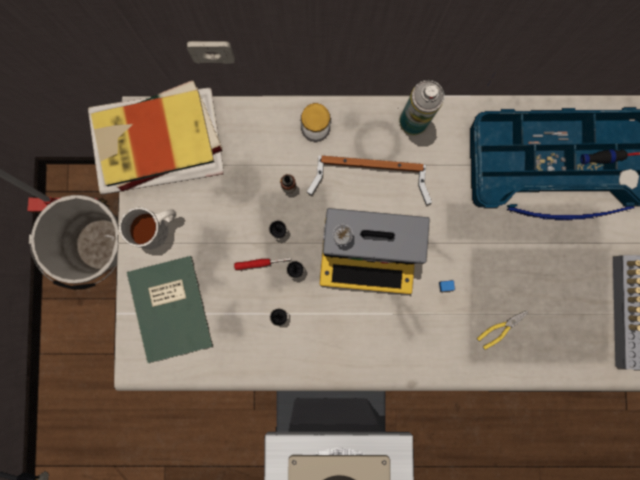

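View pics/side0.png

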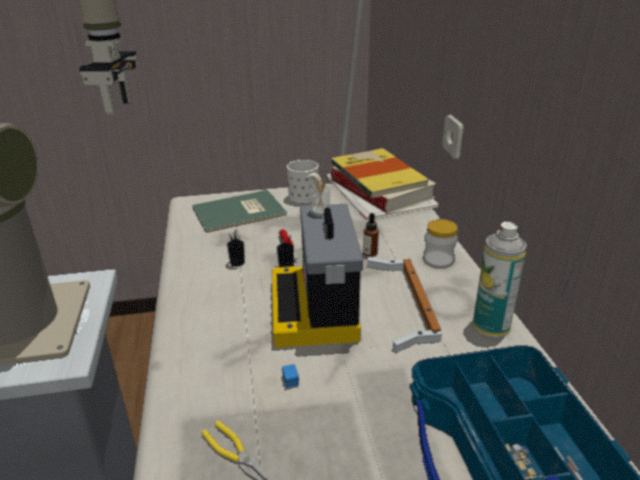

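```bash
cat > m.py <<'E'
from h import *
import sys
def meas(tag,fresh=True):
    if fresh:
        p,d=optics.read_camera("top");np.savez(tag+".npz",p=p,d=d)
    z=np.load(tag+".npz");p=z["p"].astype(int);P=cloud("top",z["d"])
    ok=(z["d"]>0)&(P[...,0]>.35)&(P[...,0]<.9)&(P[...,1]>-.35)&(P[...,1]<.2)
    R,G,B=p[...,0],p[...,1],p[...,2]
    yel=ok&(R>110)&(G>80)&(B<.55*R)&(abs(P[...,2]-.036)<.008)
    lid=ok&(abs(P[...,2]-.171)<.008)
    rail=ok&(P[...,0]>.55)&(abs(P[...,2]-.019)<.009)&~lid
    out={}
    for n,m in(("foot",yel),("lid",lid)):
        m=cv2.morphologyEx(m.astype(np.uint8),cv2.MORPH_OPEN,np.ones((3,3)))
        k,l,s,c=cv2.connectedComponentsWithStats(m);
        if k<2: print(n,"none");continue
        m=l==1+s[1:,4].argmax();Q=P[m]
        r=cv2.minAreaRect((Q[:,:2]*1000).astype(np.float32));print(n,m.sum(),"z",Q[:,2].mean().round(4),"rect",np.round(r,1) if 0 else r)
        print("  corners",cv2.boxPoints(r).round(0).tolist())
    return p,P,ok
if __name__=="__main__":
    p,P,ok=meas(sys.argv[1],sys.argv[2]=="1")
E
python3 m.py top0 0
```

```text
foot 853 z 0.0365 rect ((483.3116455078125, -59.008995056152344), (201.64666748046875, 62.299827575683594), 78.93499755859375)
  corners [[433.0, -152.0], [495.0, -164.0], [533.0, 34.0], [472.0, 46.0]]
lid 4279 z 0.1712 rect ((564.7103881835938, -68.96540069580078), (200.2314910888672, 90.63409423828125), 84.65575408935547)
  corners [[510.0, -164.0], [601.0, -173.0], [619.0, 26.0], [529.0, 35.0]]
```

The pictures show the box at (375,250): glass on its lid at (343,236), yellow foot front from (321,285) to (412,293). The bay's stop runs (322,160)–(421,168), with rails at (316,178) and (425,186). The black look-alike cups at (278,229), (295,269) and (278,316) stand off to the left. What could be taken for the face to push is the yellow foot (367,290) or the yellow pliers (495,330). The foot is the one that carries the body, so I choose it. I'll now fit lines to the edges.

```bash
cat > fit.py <<'E'
from h import *
import sys
def ln(Q,side):  # edge x as function of y: extreme x per y-bin
    b=np.round(Q[:,1]/.005);pts=[]
    for k in np.unique(b):
        q=Q[b==k]
        if len(q)>2: pts.append([q[:,1].mean(),np.percentile(q[:,0],4 if side<0 else 96)])
    pts=np.array(pts);w=np.ones(len(pts),bool)
    for _ in range(4):
        c=np.polyfit(pts[w,0],pts[w,1],1);r=pts[:,1]-np.polyval(c,pts[:,0]);w=abs(r)<max(.003,1.5*np.std(r[w]))
    return c,Q[:,1].min(),Q[:,1].max(),w.sum()
def masks(p,P,d):
    R,G,B=[p[...,i].astype(int) for i in range(3)];x,y,z=P[...,0],P[...,1],P[...,2]
    ok=(d>0)&(x>.35)&(x<.85)&(y>-.3)&(y<.1)
    def big(m):
        k,l,s,c=cv2.connectedComponentsWithStats(m.astype(np.uint8));return l==1+s[1:,4].argmax()
    return dict(foot=big(ok&(R>110)&(G>80)&(B<.5*R)&(abs(z-.036)<.008)),
      lid=big(ok&(abs(z-.171)<.006)),stop=big(ok&(R>90)&(R>1.6*B)&(G<.75*R)&(x>.62)&(abs(z-.024)<.008)))
def run(p,d):
    P=cloud("top",d);M=masks(p,P,d)
    for n,m in M.items():
        Q=P[m]
        for s in(-1,1):
            c,a,b,k=ln(Q,s);print(n,"front" if s<0 else "back","x at y=-.07: %.4f  yaw %.2f deg  y %.3f..%.3f n%d z%.4f"%(np.polyval(c,-.07),-np.degrees(np.arctan(c[0])),a,b,k,Q[:,2].mean()))
        (cx,cy),(w,h),an=cv2.minAreaRect((Q[:,:2]*1000).astype(np.float32));print("   rect",round(cx,1),round(cy,1),round(w,1),round(h,1),round(an,1))
    R,G,B=[p[...,i].astype(int) for i in range(3)]
    r=(d>0)&(P[...,0]>.6)&(P[...,0]<.72)&(abs(P[...,2]-.018)<.006)&(abs(P[...,1]+.08)<.16)&~M["stop"]
    k,l,s,c=cv2.connectedComponentsWithStats(r.astype(np.uint8))
    for i in range(1,k):
        if s[i,4]>25:
            Q=P[l==i];print("rail px",c[i].round(),s[i,4]);
            for a in np.arange(.6,.72,.012):
                q=Q[abs(Q[:,0]-a)<.006]
                if len(q)>2: print("   x %.3f y %.3f..%.3f"%(a,*np.percentile(q[:,1],[4,96])))
if __name__=="__main__":
    if len(sys.argv)>1:
        z=np.load(sys.argv[1]);p,d=z["p"],z["d"]
    else: p,d=optics.read_camera("top")
    run(p,d)
E
python3 fit.py top0.npz
python3 - <<'E'
import cv2,numpy as np
i=cv2.imread('pics/top0.png')[140:310,260:460];cv2.imwrite('pics/crop.png',cv2.resize(i,None,fx=3.5,fy=3.5,interpolation=2))
E
```

```text
foot front x at y=-.07: 0.4607  yaw -5.49 deg  y -0.161..0.039 n40 z0.0365
foot back x at y=-.07: 0.4685  yaw -5.23 deg  y -0.161..0.039 n29 z0.0365
   rect 487.8 -59.5 200.1 66.1 80.5
lid front x at y=-.07: 0.5226  yaw -5.09 deg  y -0.170..0.034 n40 z0.1713
lid back x at y=-.07: 0.6056  yaw -5.42 deg  y -0.170..0.034 n40 z0.1713
   rect 564.7 -68.6 200.9 90.4 84.6
stop front x at y=-.07: 0.7320  yaw -4.91 deg  y -0.186..0.036 n45 z0.0240
stop back x at y=-.07: 0.7451  yaw -4.90 deg  y -0.186..0.036 n45 z0.0240
   rect 738.4 -75.1 222.5 17.8 85.1
rail px [315. 183.] 134
   x 0.672 y 0.053..0.064
   x 0.684 y 0.049..0.062
   x 0.696 y 0.040..0.056
   x 0.708 y 0.034..0.049
rail px [424. 188.] 189
   x 0.648 y -0.205..-0.194
   x 0.660 y -0.205..-0.191
   x 0.672 y -0.199..-0.186
   x 0.684 y -0.195..-0.182
   x 0.696 y -0.191..-0.180
   x 0.708 y -0.193..-0.182
```

View pics/crop.png

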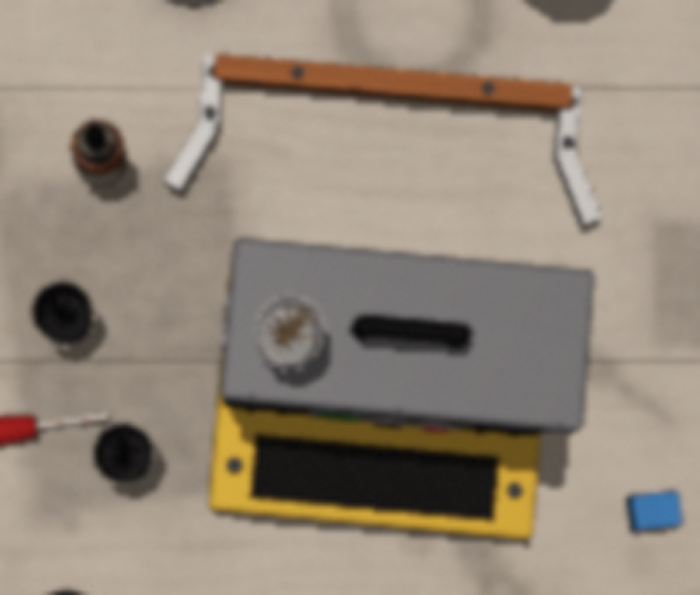

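The crop confirms the choice: the yellow foot with its two bolts carries the box. Its front face and the stop are nearly parallel, and the box sits about 8 mm right of the bay's centre line. The real glass is the clear one on the lid. Next I'll work out the approach in tool axes.

```bash
cat > go.py <<'E'
from h import *
import sys
from scipy.spatial.transform import Rotation as Ro
def go(*targets):
    s=robot.read_state();R=Ro.from_rotvec(s["orientation"]).as_matrix();p=np.array(s["tool_pos"])
    y=np.degrees(np.arctan2(R[1,1],R[0,1]))-90
    print("t %.2f pos %s yaw %.2f F %s tiltz %s"%(s["t"],p.round(4),y,np.round(s["force"],1),R[:,2].round(3)))
    for t in targets: print(t,"-> travel",(R.T@(np.array(t)-p)).round(4))
    print("spin to yaw -5.0: %.4f"%-np.radians(-5.0-y))
if __name__=="__main__": go(*[eval(a) for a in sys.argv[1:]])
E
python3 go.py '(.33,.3,.2)' '(.408,-.055,.2)' '(.408,-.055,.025)'
```

```text
t 0.70 pos [0.1425 0.5828 0.2028] yaw -13.74 F [ 0.5 -0.4 -0.7] tiltz [ 0.  0. -1.]
(0.33, 0.3, 0.2) -> travel [-0.2493 -0.2302  0.0028]
(0.408, -0.055, 0.2) -> travel [-0.4094 -0.5565  0.0028]
(0.408, -0.055, 0.025) -> travel [-0.4094 -0.5566  0.1778]
spin to yaw -5.0: -0.1525
```

```bash
python3 -m inch '{"travel": [[-0.028,-0.026,0.0],[-0.055,-0.051,0.0],[-0.083,-0.077,0.0],[-0.11,-0.102,0.0],[-0.138,-0.128,0.0],[-0.166,-0.153,0.0],[-0.194,-0.179,0.0],[-0.221,-0.204,0.0],[-0.249,-0.23,0.0],[-0.249,-0.23,0.0]], "spin": [-0.02,-0.04,-0.06,-0.08,-0.1,-0.12,-0.14,-0.152,-0.152,-0.152]}' 0; python3 go.py '(.408,-.055,.2)'
```

```text
t: 1.53
tool_pos: [0.333, 0.2956, 0.203]
orientation: [0.146, 3.136, -0.003]
force: [-0.5, -0.7, 0.8]
opening: 0.0932
gripper_force: 0.0
t 1.53 pos [0.333  0.2956 0.203 ] yaw -5.33 F [-0.5 -0.7  0.8] tiltz [ 0.002 -0.002 -1.   ]
(0.408, -0.055, 0.2) -> travel [-0.1073 -0.3421  0.0038]
spin to yaw -5.0: -0.0058
```

```bash
python3 -m inch '{"travel": [[-0.011,-0.035,0.0],[-0.022,-0.07,0.0],[-0.033,-0.105,0.0],[-0.044,-0.14,0.0],[-0.055,-0.175,0.0],[-0.066,-0.21,0.0],[-0.077,-0.245,0.0],[-0.088,-0.28,0.0],[-0.099,-0.315,0.0],[-0.108,-0.345,0.0]], "spin": [0,0,0,0,0,0,0,0,0,0]}'; python3 -m inch '{"travel": [[0,0,0],[0,0,0]], "spin": [0,0]}';python3 go.py '(.408,-.055,.2)' '(.408,-.055,.025)'
```

```text
t: 2.37
tool_pos: [0.4074, -0.0549, 0.2031]
orientation: [0.139, 3.137, -0.001]
force: [0.4, 0.8, -0.2]
opening: 0.0925
gripper_force: 0.0
t: 2.53
tool_pos: [0.4072, -0.054, 0.2028]
orientation: [-0.144, -3.138, -0.0]
force: [-0.2, 0.5, 0.1]
opening: 0.0932
gripper_force: 0.0
t 2.53 pos [ 0.4072 -0.054   0.2028] yaw -5.24 F [-0.2  0.5  0.1] tiltz [-0.  0. -1.]
(0.408, -0.055, 0.2) -> travel [-0.0009 -0.001   0.0028]
(0.408, -0.055, 0.025) -> travel [-0.001  -0.001   0.1778]
spin to yaw -5.0: -0.0042
```

```bash
python3 -m inch '{"travel": [[0,0,0.03],[0,0,0.06],[0,0,0.09],[0,0,0.115],[0,0,0.135],[0,0,0.15],[0,0,0.162],[0,0,0.17],[0,0,0.175],[0,0,0.176]], "spin": [0,0,0,0,0,0,0,0,0,0]}'; python3 -m inch '{"travel": [[0,0,0],[0,0,0]], "spin": [0,0]}';python3 fit.py|grep -v rail
python3 - <<'E'
from h import *
for c in("top","side"):
    p,d=optics.read_camera(c);cv2.imwrite(f"pics/{c}1.png",p[:,:,::-1])
E
python3 go.py
```

```text
t: 3.37
tool_pos: [0.4067, -0.0519, 0.0262]
orientation: [-0.136, -3.138, -0.001]
force: [-0.7, -0.2, 0.4]
opening: 0.0929
gripper_force: 0.0
t: 3.53
tool_pos: [0.4078, -0.0528, 0.0276]
orientation: [0.137, 3.137, -0.0]
force: [0.0, -0.4, 0.7]
opening: 0.093
gripper_force: 0.0
foot front x at y=-.07: 0.4603  yaw -4.65 deg  y -0.161..-0.053 n21 z0.0365
foot back x at y=-.07: 0.4675  yaw 18.34 deg  y -0.161..-0.053 n12 z0.0365
   rect 479.8 -107.1 105.3 47.7 84.5
lid front x at y=-.07: 0.5227  yaw -5.13 deg  y -0.171..0.034 n40 z0.1713
lid back x at y=-.07: 0.6056  yaw -5.40 deg  y -0.171..0.034 n40 z0.1713
   rect 564.7 -68.9 200.9 90.3 84.7
stop front x at y=-.07: 0.7320  yaw -4.91 deg  y -0.188..0.036 n45 z0.0240
stop back x at y=-.07: 0.7451  yaw -5.02 deg  y -0.188..0.036 n45 z0.0240
   rect 738.2 -76.0 224.3 16.9 85.0
   x 0.672 y 0.055..0.064
   x 0.684 y 0.047..0.062
   x 0.696 y 0.040..0.056
   x 0.708 y 0.034..0.049
   x 0.648 y -0.204..-0.193
   x 0.660 y -0.205..-0.191
   x 0.672 y -0.200..-0.186
   x 0.684 y -0.195..-0.182
   x 0.696 y -0.191..-0.180
   x 0.708 y -0.193..-0.182
t 3.68 pos [ 0.4077 -0.053   0.0275] yaw -5.04 F [-0.4  0.2 -0.1] tiltz [ 0.001 -0.    -1.   ]
spin to yaw -5.0: -0.0007
```

View pics/side1.png

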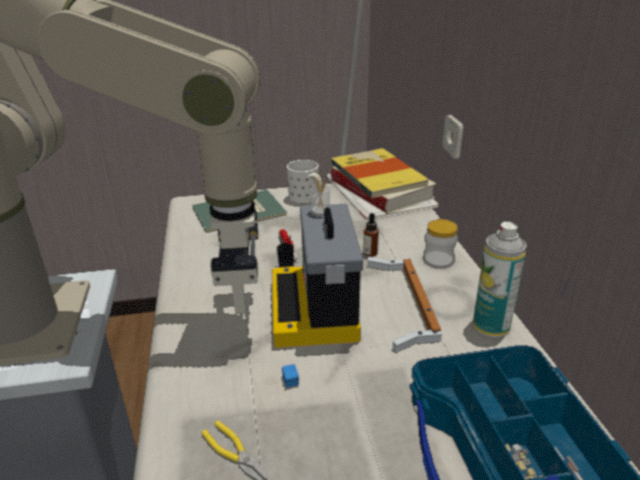

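The side view shows the gripper upright in front of the yellow foot, with the fingers at (240,300) and clear of everything. I'll close up to it gently.

```bash
python3 -m inch '{"travel": [[-0.01,0,0],[-0.02,0,0],[-0.028,0,0],[-0.034,0,0],[-0.037,0,0],[-0.04,0,0],[-0.042,-0.001,0],[-0.044,-0.001,0],[-0.046,-0.001,0],[-0.048,-0.001,0]], "spin": [0,0,0,0,0,0,0,0,0,0]}'; python3 go.py
```

```text
t: 4.52
tool_pos: [0.4548, -0.0581, 0.0267]
orientation: [-0.138, -3.138, -0.0]
force: [0.8, -0.5, 0.3]
opening: 0.093
gripper_force: 0.0
t 4.52 pos [ 0.4548 -0.0581  0.0267] yaw -5.03 F [ 0.8 -0.5  0.3] tiltz [-0.  0. -1.]
spin to yaw -5.0: -0.0006
```

```bash
python3 -m inch '{"travel": [[-0.002,0,0],[-0.004,0,0],[-0.006,0,0],[-0.008,0,0],[-0.01,0,0]], "spin": [0,0,0,0,0]}'; python3 fit.py | grep -A2 "^lid"
```

```text
t: 4.93
tool_pos: [0.4649, -0.0589, 0.0267]
orientation: [0.138, 3.139, 0.0]
force: [0.7, -0.2, -0.4]
opening: 0.0932
gripper_force: 0.0
lid front x at y=-.07: 0.5256  yaw -3.63 deg  y -0.170..0.034 n24 z0.1713
lid back x at y=-.07: 0.6059  yaw -5.46 deg  y -0.170..0.034 n40 z0.1713
   rect 564.8 -68.6 200.9 90.1 84.7
stop front x at y=-.07: 0.7319  yaw -4.99 deg  y -0.187..0.036 n45 z0.0239
```

Run:
```python
from h import *
o=[]
for c,(a,b) in(("top",(290,180)),("side",(180,180))):
    p,d=optics.read_camera(c);np.savez(c+"2.npz",p=p,d=d);o.append(cv2.resize(p[b:b+180,a:a+180,::-1],(400,400),interpolation=2))
cv2.imwrite("pics/c2.png",np.hstack(o))
s=robot.read_state();print(s["force"],s["tool_pos"],proj("top",s["tool_pos"]),proj("side",s["tool_pos"]))
```

```text
[ 0.61688588 -0.4804626   0.33216606] [ 0.46488045 -0.05895789  0.02674319] [365. 288.] [274. 302.]
```

View pics/c2.png

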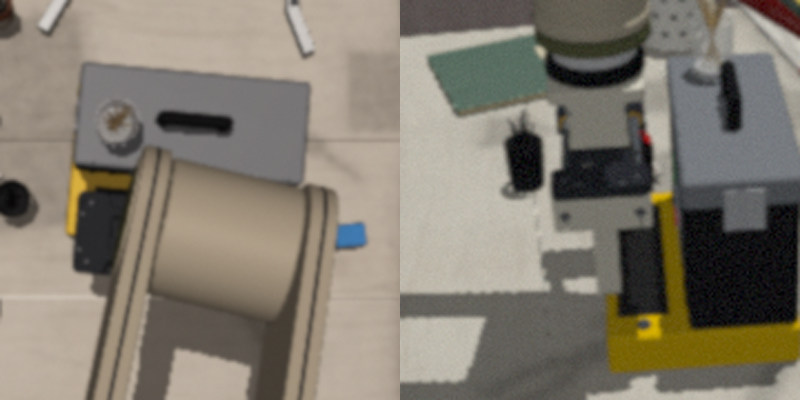

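The side crop shows the near finger at about (607,270) in the crop, right at the foot's front edge, and the box unmoved. I'll check the gap with depth.

Run:
```python
from h import *
z=np.load("side2.npz");p=z["p"].astype(int);P=cloud("side",z["d"]);ok=z["d"]>0
x,y,zz=P[...,0],P[...,1],P[...,2]
grey=ok&(abs(p[...,0]-p[...,2])<35)&(x>.4)&(x<.5)&(y>-.16)&(y<.03)&(zz>.012)&(zz<.085)
for a in np.arange(.012,.085,.012):
    m=grey&(abs(zz-a-.006)<.006)&(x<.485)
    if m.sum()>3: print("z%.3f n%d x %s y %s"%(a,m.sum(),np.percentile(x[m],[5,50,95]).round(3),np.percentile(y[m],[5,50,95]).round(3)))
R,G,B=[p[...,i] for i in range(3)]
yel=ok&(R>90)&(B<.45*R)&(G>.6*R)&(x>.42)&(x<.65)
for a in np.arange(0,.04,.008):
    m=yel&(abs(zz-a-.004)<.004)&(y<-.1)
    if m.sum()>3: print("foot z%.3f n%d xmin %s y %s"%(a,m.sum(),np.percentile(x[m],[2,5]).round(3),np.percentile(y[m],[5,50]).round(3)))
```

```text
z0.024 n34 x [0.457 0.474 0.483] y [-0.123 -0.099 -0.023]
z0.036 n280 x [0.469 0.478 0.484] y [-0.13  -0.093 -0.029]
z0.048 n45 x [0.451 0.459 0.467] y [-0.121 -0.119 -0.116]
z0.060 n60 x [0.451 0.46  0.468] y [-0.122 -0.12  -0.117]
z0.072 n57 x [0.452 0.46  0.468] y [-0.122 -0.12  -0.118]
z0.084 n5 x [0.453 0.459 0.46 ] y [-0.122 -0.12  -0.119]
foot z0.000 n198 xmin [0.459 0.462] y [-0.168 -0.162]
foot z0.008 n300 xmin [0.456 0.46 ] y [-0.169 -0.163]
foot z0.016 n315 xmin [0.457 0.463] y [-0.169 -0.162]
foot z0.024 n323 xmin [0.457 0.46 ] y [-0.169 -0.162]
foot z0.032 n688 xmin [0.456 0.458] y [-0.167 -0.15 ]
```

Run:
```python
from h import *
z=np.load("side2.npz");p=z["p"];d=z["d"]
for q in((.460,-.12,.01),(.460,-.12,.04),(.460,-.12,.08),(.468,-.12,.01),(.452,-.12,.01),(.4607-.0048,-.12,.036),(.452,-.165,.036),(.452,-.165,0.)): print(q,proj("side",q))
P=cloud("side",d)
for v in range(290,322,3): print(v,[(u,tuple((P[v,u]*1000).round().astype(int)),tuple(map(int,p[v,u]))) for u in(268,272,276,280)])
o=cv2.resize(p[250:350,230:370,::-1],None,fx=5,fy=5,interpolation=2);cv2.imwrite("pics/c3.png",o)
```

```text
(0.46, -0.12, 0.01) [275. 330.]
(0.46, -0.12, 0.04) [274. 317.]
(0.46, -0.12, 0.08) [273. 298.]
(0.468, -0.12, 0.01) [280. 330.]
(0.452, -0.12, 0.01) [271. 331.]
(0.45589999999999997, -0.12, 0.036) [272. 319.]
(0.452, -0.165, 0.036) [272. 336.]
(0.452, -0.165, 0.0) [274. 352.]
290 [(268, (np.int64(453), np.int64(-120), np.int64(97)), (123, 118, 111)), (272, (np.int64(459), np.int64(-122), np.int64(98)), (115, 114, 103)), (276, (np.int64(466), np.int64(-121), np.int64(96)), (115, 113, 104)), (280, (np.int64(479), np.int64(-40), np.int64(38)), (21, 19, 21))]
293 [(268, (np.int64(452), np.int64(-122), np.int64(92)), (119, 115, 106)), (272, (np.int64(459), np.int64(-121), np.int64(91)), (114, 113, 106)), (276, (np.int64(466), np.int64(-120), np.int64(89)), (114, 113, 105)), (280, (np.int64(478), np.int64(-49), np.int64(37)), (18, 17, 16))]
296 [(268, (np.int64(452), np.int64(-119), np.int64(84)), (111, 110, 102)), (272, (np.int64(459), np.int64(-120), np.int64(84)), (118, 117, 108)), (276, (np.int64(466), np.int64(-120), np.int64(83)), (118, 118, 108)), (280, (np.int64(477), np.int64(-57
[... 1579 characters left out ...]
, 89, 58)), (276, (np.int64(464), np.int64(-109), np.int64(37)), (104, 86, 12)), (280, (np.int64(471), np.int64(-112), np.int64(38)), (16, 19, 18))]
317 [(268, (np.int64(452), np.int64(-67), np.int64(-1)), (93, 89, 83)), (272, (np.int64(457), np.int64(-110), np.int64(32)), (98, 91, 68)), (276, (np.int64(463), np.int64(-115), np.int64(35)), (105, 86, 11)), (280, (np.int64(470), np.int64(-119), np.int64(37)), (15, 12, 11))]
320 [(268, (np.int64(451), np.int64(-78), np.int64(1)), (96, 93, 87)), (272, (np.int64(456), np.int64(-118), np.int64(32)), (96, 90, 65)), (276, (np.int64(462), np.int64(-125), np.int64(37)), (104, 84, 8)), (280, (np.int64(469), np.int64(-130), np.int64(39)), (10, 13, 12))]
```

View pics/c3.png

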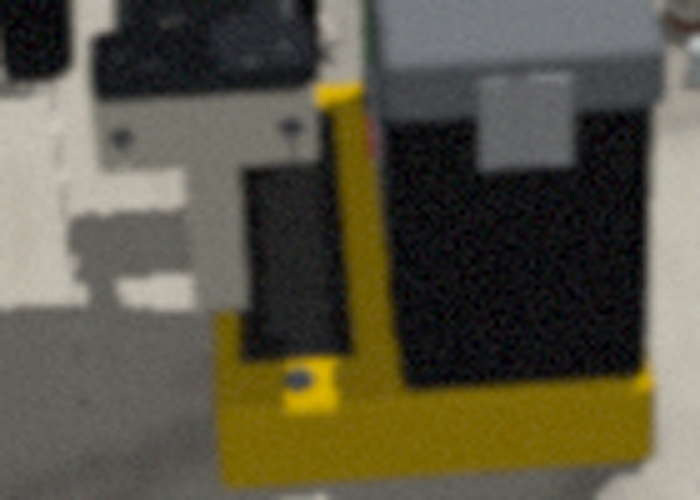

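The near finger's tip ends at crop (220,310), above the foot's top. Depth puts it at z ≈ 0.047 m, not the 0.010 m I'd expect from the reported pose. The fingers are hovering over the step and touch nothing. I'll back off and measure where the tips really are.

```bash
python3 -m inch '{"travel": [[0.005,0,0],[0.012,0,0],[0.02,0,0],[0.03,0,0],[0.04,0,0],[0.046,0,0],[0.05,0,0],[0.05,0,0]], "spin": [0,0,0,0,0,0,0,0]}'
cat > tip.py <<'E'
from h import *
p,d=optics.read_camera("side");np.savez("side3.npz",p=p,d=d);P=cloud("side",d)
s=robot.read_state();t=s["tool_pos"];print("tcp",t.round(4),"F",s["force"].round(1),"q",s["q"].round(4))
m=(d>0)&(P[...,2]>.006)&(P[...,2]<.3)&(abs(P[...,0]-t[0])<.03)&(abs(P[...,1]-t[1])<.1)
Q=P[m]
for a in np.arange(.006,.2,.008):
    q=Q[abs(Q[:,2]-a-.004)<.004]
    if len(q)>3: print("z%.3f n%d x %s y %s"%(a,len(q),np.percentile(q[:,0],[3,97]).round(3),np.percentile(q[:,1],[3,50,97]).round(3)))
for q in((t[0],t[1],t[2]-.017),): print(proj("side",q))
cv2.imwrite("pics/c4.png",cv2.resize(p[220:360,190:330,::-1],None,fx=4,fy=4,interpolation=2))
E
python3 tip.py
```

```text
t: 5.75
tool_pos: [0.4141, -0.0545, 0.0267]
orientation: [-0.138, -3.138, 0.0]
force: [-0.1, -0.4, -0.2]
opening: 0.093
gripper_force: 0.0
tcp [ 0.4148 -0.0546  0.0269] F [0.2 0.6 0.8] q [-0.2535 -0.2133  2.1562 -0.      1.1981 -1.7364]
z0.046 n23 x [0.402 0.419] y [-0.115 -0.113 -0.102]
z0.054 n40 x [0.4   0.417] y [-0.117 -0.115 -0.112]
z0.062 n39 x [0.4   0.417] y [-0.117 -0.115 -0.112]
z0.070 n44 x [0.4   0.419] y [-0.118 -0.115 -0.105]
z0.078 n38 x [0.4   0.417] y [-0.118 -0.116 -0.114]
z0.086 n48 x [0.401 0.418] y [-0.119 -0.116 -0.113]
z0.094 n51 x [0.4   0.418] y [-0.119 -0.117 -0.006]
z0.102 n43 x [0.4   0.417] y [-0.12  -0.118 -0.114]
z0.110 n11 x [0.4   0.417] y [-0.121 -0.119 -0.117]
z0.126 n134 x [0.386 0.442] y [-0.143 -0.139 -0.132]
z0.134 n177 x [0.385 0.444] y [-0.143 -0.139 -0.009]
z0.142 n193 x [0.385 0.444] y [-0.143 -0.078 -0.003]
z0.150 n156 x [0.386 0.443] y [-0.149 -0.146 -0.003]
z0.158 n217 x [0.388 0.44 ] y [-0.151 -0.146 -0.097]
z0.166 n654 x [0.387 0.439] y [-0.149 -0.127 -0.091]
z0.174 n146 x [0.389 0.435] y [-0.097 -0.093 -0.061]
z0.182 n114 x [0.39 0.43] y [-0.097 -0.094 -0.076]
z0.190 n111 x [0.392 0.432] y [-0.097 -0.094 -0.079]
z0.198 n112 x [0.391 0.429] y [-0.097 -0.094 -0.09 ]
[247. 311.]
```

View pics/c4.png

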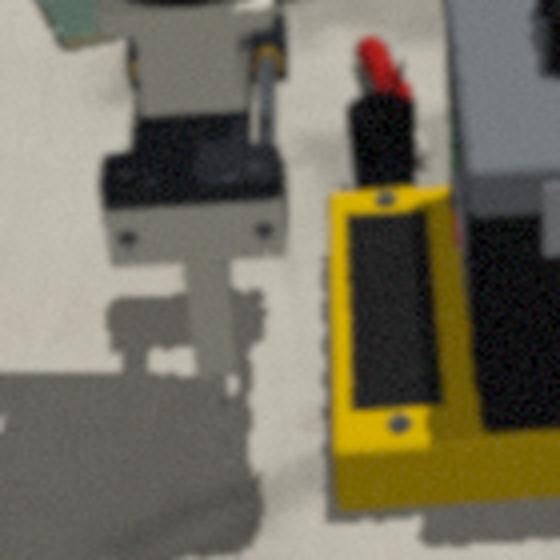

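The crop shows the tip at (222,375), its shadow separate, so it is clear of the bench. Depth puts the tips at 46 mm up and the gripper body at 125 mm. The reported height is therefore about 35 mm low, while x and y agree. I'll trust the camera, lower in small steps, and watch the force.

```bash
python3 -m inch '{"travel": [[0,0,0.004],[0,0,0.008],[0,0,0.012],[0,0,0.016],[0,0,0.018],[0,0,0.02],[0,0,0.02]], "spin": [0,0,0,0,0,0,0]}'; python3 tip.py | head -8
```

```text
t: 6.38
tool_pos: [0.4145, -0.0544, 0.0061]
orientation: [-0.138, -3.137, -0.0]
force: [0.3, 0.2, 0.2]
opening: 0.0928
gripper_force: 0.0
tcp [ 0.4147 -0.0545  0.0064] F [-0.6 -0.1 -0.1] q [-0.2534 -0.1768  2.1671 -0.      1.152  -1.7364]
z0.022 n9 x [0.401 0.416] y [-0.112 -0.109 -0.106]
z0.030 n39 x [0.401 0.419] y [-0.116 -0.113 -0.104]
z0.038 n36 x [0.4   0.417] y [-0.117 -0.115 -0.112]
z0.046 n41 x [0.401 0.418] y [-0.117 -0.115 -0.113]
z0.054 n39 x [0.4   0.419] y [-0.118 -0.116 -0.106]
z0.062 n44 x [0.401 0.417] y [-0.119 -0.116 -0.113]
z0.070 n45 x [0.401 0.419] y [-0.119 -0.117 -0.038]
```

```bash
python3 -m inch '{"travel": [[0,0,0.003],[0,0,0.006],[0,0,0.009],[0,0,0.011],[0,0,0.013],[0,0,0.014],[0,0,0.014]], "spin": [0,0,0,0,0,0,0]}'; python3 tip.py | head -6
```

```text
t: 7.02
tool_pos: [0.4147, -0.0545, -0.0076]
orientation: [-0.138, -3.138, -0.0]
force: [0.6, -0.2, -0.3]
opening: 0.0931
gripper_force: 0.0
tcp [ 0.4148 -0.0545 -0.0074] F [ 0.6  0.3 -0.4] q [-0.2534 -0.1513  2.1738 -0.      1.1193 -1.7363]
z0.006 n11 x [0.402 0.419] y [-0.11  -0.109 -0.102]
z0.014 n20 x [0.403 0.418] y [-0.117 -0.114 -0.109]
z0.022 n37 x [0.4   0.418] y [-0.117 -0.114 -0.112]
z0.030 n40 x [0.401 0.419] y [-0.118 -0.115 -0.104]
z0.038 n41 x [0.401 0.417] y [-0.117 -0.116 -0.113]
```

The tips are now about 11 mm above the bench with no force. Next I'll advance to contact.

```bash
python3 -m inch '{"travel": [[-0.007,0,0],[-0.014,0,0],[-0.02,0,0],[-0.025,0,0],[-0.028,0,0],[-0.03,-0.001,0],[-0.032,-0.001,0],[-0.034,-0.001,0],[-0.036,-0.001,0],[-0.038,-0.001,0]], "spin": [0,0,0,0,0,0,0,0,0,0]}'; python3 -m inch '{"travel": [[-0.002,0,0],[-0.004,0,0]], "spin": [0,0]}'; python3 fit.py | grep -A2 "^lid"
```

```text
t: 7.9
tool_pos: [0.4524, -0.0589, -0.0074]
orientation: [-0.138, -3.138, -0.0]
force: [-8.5, 0.3, 6.2]
opening: 0.093
gripper_force: 4.6
t: 8.07
tool_pos: [0.4543, -0.0591, -0.0078]
orientation: [-0.138, -3.133, -0.0]
force: [-13.1, 1.0, 9.2]
opening: 0.0931
gripper_force: 6.3
lid front x at y=-.07: 0.5244  yaw -4.85 deg  y -0.171..0.034 n35 z0.1712
lid back x at y=-.07: 0.6075  yaw -5.11 deg  y -0.171..0.034 n40 z0.1712
   rect 566.6 -68.4 200.5 90.4 84.9
stop front x at y=-.07: 0.7318  yaw -4.88 deg  y -0.187..0.036 n45 z0.0243
```

Contact came at x ≈ 0.4515 as expected, and the box is sliding. I'll push at about 40 mm/s with a small drift to the left.

```bash
python3 -m inch '{"travel": [[-0.003,0,0],[-0.006,0,0],[-0.009,0.001,0],[-0.012,0.001,0],[-0.015,0.001,0],[-0.018,0.001,0],[-0.021,0.002,0],[-0.024,0.002,0],[-0.027,0.002,0],[-0.03,0.002,0]], "spin": [0,0,0,0,0,0,0,0,0,0]}'; python3 fit.py | grep -A2 "^lid"
```

```text
t: 8.95
tool_pos: [0.4842, -0.0595, -0.0081]
orientation: [-0.137, -3.133, -0.001]
force: [-11.0, 0.3, 6.4]
opening: 0.0931
gripper_force: 5.4
lid front x at y=-.07: 0.5547  yaw -4.75 deg  y -0.171..0.034 n31 z0.1712
lid back x at y=-.07: 0.6375  yaw -5.23 deg  y -0.171..0.034 n40 z0.1712
   rect 596.6 -69.0 200.9 90.5 85.1
stop front x at y=-.07: 0.7320  yaw -4.90 deg  y -0.188..0.036 n45 z0.0241
```

```bash
python3 -m inch '{"travel": [[-0.003,0,0],[-0.006,0.001,0],[-0.009,0.001,0],[-0.012,0.001,0],[-0.015,0.002,0],[-0.018,0.002,0],[-0.021,0.002,0],[-0.024,0.003,0],[-0.027,0.003,0],[-0.03,0.003,0]], "spin": [0,0,0,0,0,0,0,0,0,0]}'; python3 -m inch '{"travel": [[-0.003,0,0],[-0.006,0.001,0],[-0.009,0.001,0],[-0.012,0.001,0],[-0.015,0.001,0],[-0.018,0.001,0],[-0.021,0.001,0],[-0.024,0.001,0],[-0.027,0.001,0],[-0.03,0.001,0]], "spin": [0,0,0,0,0,0,0,0,0,0]}';python3 fit.py
```

```text
t: 9.83
tool_pos: [0.5144, -0.0592, -0.0082]
orientation: [-0.137, -3.133, -0.001]
force: [-9.7, 1.4, 4.4]
opening: 0.0925
gripper_force: 4.8
t: 10.67
tool_pos: [0.5444, -0.0608, -0.0083]
orientation: [-0.137, -3.133, -0.001]
force: [-9.3, 1.6, 4.9]
opening: 0.0928
gripper_force: 4.8
foot front x at y=-.07: 0.7760  yaw 64.06 deg  y 0.010..0.036 n4 z0.0361
foot back x at y=-.07: 0.6659  yaw 30.32 deg  y 0.010..0.036 n3 z0.0361
   rect 598.8 22.5 24.2 74.3 85.2
lid front x at y=-.07: 0.6211  yaw -0.55 deg  y -0.172..0.032 n21 z0.1711
lid back x at y=-.07: 0.6979  yaw -5.21 deg  y -0.172..0.032 n39 z0.1711
   rect 656.7 -70.2 200.9 90.7 85.1
stop front x at y=-.07: 0.7356  yaw -4.86 deg  y -0.186..0.036 n41 z0.0242
stop back x at y=-.07: 0.7451  yaw -4.93 deg  y -0.186..0.036 n45 z0.0242
   rect 740.1 -75.2 222.4 15.0 86.0
rail px [315. 183.] 134
   x 0.672 y 0.053..0.063
   x 0.684 y 0.047..0.062
   x 0.696 y 0.041..0.056
   x 0.708 y 0.034..0.049
```

Lateral error is now about 1 mm, with about 28 mm left to go.

```bash
python3 -m inch '{"travel": [[-0.003,0,0],[-0.006,0,0],[-0.009,0,0],[-0.012,0.001,0],[-0.015,0.001,0],[-0.018,0.001,0],[-0.02,0.001,0],[-0.022,0.001,0],[-0.023,0.001,0],[-0.024,0.001,0]], "spin": [0,0,0,0,0,0,0,0,0,0]}'; python3 -m inch '{"travel": [[-0.001,0,0],[-0.002,0,0]], "spin": [0,0]}'; python3 fit.py | grep -A2 "^lid"
```

```text
t: 11.55
tool_pos: [0.5684, -0.0619, -0.0084]
orientation: [-0.137, -3.133, -0.001]
force: [-9.1, 0.1, 4.4]
opening: 0.0931
gripper_force: 4.5
t: 11.72
tool_pos: [0.5703, -0.0621, -0.0084]
orientation: [-0.137, -3.133, -0.001]
force: [-8.5, 0.4, 3.8]
opening: 0.0928
gripper_force: 4.4
lid front x at y=-.07: 0.6518  yaw 1.71 deg  y -0.174..0.030 n26 z0.1712
lid back x at y=-.07: 0.7241  yaw -5.12 deg  y -0.174..0.030 n39 z0.1712
   rect 682.8 -71.6 200.6 90.5 85.2
stop front x at y=-.07: 0.7226  yaw -10.31 deg  y 0.025..0.036 n3 z0.0248
```

```bash
python3 -m inch '{"travel": [[-0.0005,0,0],[-0.001,0,0],[-0.0015,0,0],[-0.002,0,0]], "spin": [0,0,0,0]}'; python3 fit.py | grep -A2 "^lid"
```

```text
t: 12.1
tool_pos: [0.5722, -0.0623, -0.0084]
orientation: [-0.137, -3.133, -0.001]
force: [-8.7, 1.0, 3.9]
opening: 0.0929
gripper_force: 4.4
lid front x at y=-.07: 0.6540  yaw 1.76 deg  y -0.175..0.030 n26 z0.1712
lid back x at y=-.07: 0.7261  yaw -5.02 deg  y -0.175..0.030 n40 z0.1712
   rect 684.6 -71.8 201.1 90.0 85.3
stop front x at y=-.07: 0.7005  yaw -21.73 deg  y 0.025..0.036 n3 z0.0239
```

```bash
for i in 1 2 3; do python3 -m inch '{"travel": [[-0.0005,0,0],[-0.001,0,0]], "spin": [0,0]}' | grep -E "tool_pos|^force"; done; python3 fit.py | grep -A2 "^lid"
```

```text
tool_pos: [0.573, -0.0623, -0.0084]
force: [-12.4, 1.0, 7.5]
tool_pos: [0.5729, -0.0623, -0.0084]
force: [-19.0, 1.6, 11.8]
tool_pos: [0.5729, -0.0623, -0.0084]
force: [-23.7, 1.8, 17.9]
lid front x at y=-.07: 0.6558  yaw 2.50 deg  y -0.174..0.030 n27 z0.1711
lid back x at y=-.07: 0.7271  yaw -5.26 deg  y -0.174..0.030 n40 z0.1711
   rect 685.1 -72.0 201.1 90.7 85.1
stop front x at y=-.07: 0.7218  yaw -10.86 deg  y 0.025..0.036 n3 z0.0238
```

The box is against the stop: the tool no longer advances while the force climbs to 24 N. I'll hold a moment, back straight off, then rise.

```bash
python3 -m inch '{"travel": [[-0.0005,0,0],[-0.0005,0,0],[0.001,0,0],[0.004,0,0],[0.008,0,0],[0.015,0,0],[0.025,0,0],[0.04,0,0],[0.06,0,0],[0.08,0,0]], "spin": [0,0,0,0,0,0,0,0,0,0]}';  python3 -m inch '{"travel": [[0.02,0,0],[0.04,0,0],[0.05,0,0],[0.06,0,-0.01],[0.06,0,-0.04],[0.06,0,-0.08],[0.06,0,-0.12],[0.06,0,-0.16],[0.06,0,-0.19],[0.06,0,-0.2]], "spin": [0,0,0,0,0,0,0,0,0,0]}'; python3 -m inch '{"travel": [[0,0.03,0],[0,0.06,0],[0,0.1,0],[0,0.14,0],[0,0.18,0],[0,0.21,0],[0,0.24,0],[0,0.25,0],[0,0.25,0],[0,0.25,0]], "spin": [0,0,0,0,0,0,0,0,0,0]}'; python3 fit.py
python3 - <<'E'
from h import *
a,_=optics.read_camera("top");b,_=optics.read_camera("side")
cv2.imwrite("pics/fin.png",np.hstack([cv2.resize(x[:,:,::-1],(400,400),interpolation=2) for x in(a[130:330,240:460],b[150:400,200:450])]))
for c in("top","side"):
    for n in("pick_glass","bottle_1","blue_bit_box","red_scriber"):
        print(c,n,[(round(x["p"],2),np.round(x["centre"],3)) for x in models.look_for(c,n)[:3]])
E
```

```text
t: 13.53
tool_pos: [0.4975, -0.0558, -0.0072]
orientation: [0.138, 3.138, -0.0]
force: [-0.1, -0.6, -0.5]
opening: 0.0932
gripper_force: 0.0
t: 14.37
tool_pos: [0.4409, -0.0512, 0.1988]
orientation: [0.137, 3.13, -0.003]
force: [0.1, 0.0, 0.4]
opening: 0.0932
gripper_force: 0.0
t: 15.2
tool_pos: [0.4598, 0.1981, 0.192]
orientation: [-0.136, -3.138, 0.002]
force: [-0.2, 0.6, -0.2]
opening: 0.0927
gripper_force: 0.0
foot front x at y=-.07: 0.5816  yaw -5.15 deg  y -0.165..0.034 n39 z0.0362
foot back x at y=-.07: 0.6387  yaw -5.62 deg  y -0.165..0.034 n35 z0.0362
   rect 611.9 -63.4 202.6 76.7 79.8
lid front x at y=-.07: 0.6430  yaw -4.63 deg  y -0.175..0.030 n40 z0.1711
lid back x at y=-.07: 0.7263  yaw -5.15 deg  y -0.175..0.030 n40 z0.1711
   rect 685.2 -72.2 200.4 91.0 85.0
stop front x at y=-.07: 0.7109  yaw -16.52 deg  y 0.025..0.036 n3 z0.0237
stop back x at y=-.07: 0.7577  yaw 2.76 deg  y 0.025..0.036 n3 z0.0237
   rect 746.3 30.3 11.0 14.7 89.8
rail px [315. 183.] 135
   x 0.672 y 0.053..0.064
   x 0.684 y 0.048..0.062
   x 0.696 y 0.040..0.056
   x 0.708 y 0.034..0.048
rail px [429. 200.] 35
   x 0.648 y -0.205..-0.195
   x 0.660 y -0.204..-0.197
   x 0.672 y -0.201..-0.199
top pick_glass [(0.77, array([0.506, 0.091, 0.017])), (0.73, array([0.398, 0.124, 0.019])), (0.7, array([0.685, 0.   , 0.199]))]
top bottle_1 [(0.66, array([0.686, 0.108, 0.062]))]
top blue_bit_box [(0.66, array([ 0.467, -0.235,  0.022]))]
top red_scriber [(0.62, array([0.516, 0.176, 0.02 ]))]
side pick_glass [(0.91, array([ 0.681, -0.013,  0.203])), (0.73, array([0.406, 0.117, 0.037])), (0.69, array([0.502, 0.085, 0.033]))]
side bottle_1 []
side blue_bit_box []
side red_scriber [(0.46, array([0.515, 0.185, 0.013]))]
```

View pics/fin.png

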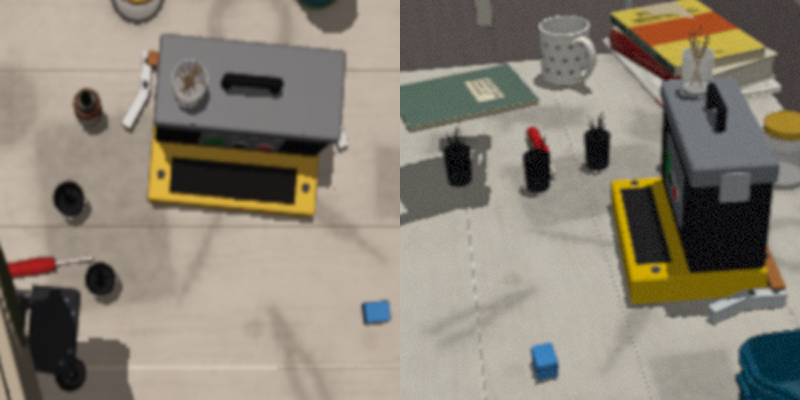

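The final view shows the box home between the rails at (245,95), against the stop. The glass is standing on its lid at (190,85), the small things are where they were, and the gripper is high and clear. I'll hand the job in.

```bash
python3 -c "
from plant import close_job
print(close_job())"
```

```text
the job is handed in; nothing more can be done
None
```

The battery box was pushed low at its yellow foot until it sat upright and square (to about 0.2°) against the wooden stop. The glass is still standing on the lid, the small things are where they lay, the gripper is clear, and the job is handed in at about 16 s.

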